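# Shift the wood lathe into third

## Robot

A 6-joint arm with a two-finger parallel gripper is mounted at the origin on the work surface. World frame = base frame: x ahead of the robot, y to its left, z up, the work surface at z = 0. Lengths are in m, angles in rad, forces in N, time in s.
With the tool pointing down it reaches from about 0.3 to 0.775 m from the base axis. Payload 14.6 kg.
Tool frame: the origin (TCP) lies at the very end of the fingers, on their centre line; the grasp point (between the pads) lies 19 mm behind it; x points along the fingers, y is the direction in which the jaws open and shut, and the axes are right-handed (so a half turn about x gives the same grasp; the last joint's range is limited). The gripper opens to 94 mm and grips with 3 to 60 N. Pads are 16 mm wide; open, the fingers measure 119 mm over their backs; the gripper's body (75 mm by 177 mm) begins 78 mm behind the grasp point.
Start: joints at [-1.221, 0.3, 1.521, -0, 1.321, -0.067], TCP at [0.223, -0.503, 0.205] pointing down, gripper open.
Joint ranges: [-3.03, 3.03], [-0.79, 2.21], [0.23, 2.52], [-1.04, 4.18], [0, 3.07], [-2.55, 2.55]. Speed limits (rad/s): [2.22, 2.22, 2.57, 3.14, 3.14, 3.14].

## Interface

Orientations are given as [roll, pitch, yaw] about the fixed x, y, z axes, in that order (R = Rz(yaw) Ry(pitch) Rx(roll)).
In Python, from station import ctrl, viewer, hand_in gives the robot as it stands. The module is installed in compiled form; this text tells all that it offers.
- The arm moves only by the tool play_rows, never from a script. Its argument "deltas" is a list that holds one entry, the list of rows, each a list of 7 numbers: the shift along the tool's x, y, z in mm, then the turn, a rotation vector about the tool's x, y, z in rad, then the finger opening in mm, from 0 to 94. In form: [[[dx, dy, dz, ax, ay, az, gripper], ...]]. A call has 1 to 10 rows; each row shifts and turns the commanded pose from where the row before left it, along the tool's axes as they then stand; what a row does not reach is not made up. A row lasts 1/10 s, in which the tool goes at most 50 mm and 8.59 degrees, less where a joint would pass 70% of its speed; a pose out of reach is approached as far as the arm can. A call with a gripper value outside its range is refused whole. The fingers move at their own pace and stop on an object; "grip_force" is the grip in N (left out, the last holds). Time passes only in rows, so rows that do not move let the fingers close. It gives the time, the measured TCP pose, the force and the opening at its end, in the units of the state.
- ctrl.get_obs(): the state, without advancing time (a new reading comes with each control period).
- viewer.camera(name): name is "scene" or "top" or "wrist"; returns a dict with "img" (420x560x3 uint8, red, green, blue), "fx", "fy", "cx", "cy" (pixels), "rvec" (rotation vector, rad) and "tvec" (3), from world to camera coordinates, as OpenCV has them. Camera axes: x right, y down, z forward; pixel columns grow to the right and rows downward; lengths in m; the calibration is good to about 2 mm. A picture is of the moment at which its call begins. There is no depth.
- hand_in(): hands the job in, once; it reports no verdict.
The state is a dict: "time_s": time; "qpos": joint angles; "joint_vel": joint speeds; "tau": joint torques, N m; "ee_pos": TCP position; "eef_rot": TCP orientation; "force": force on the tool from outside, world axes, zero at the start; "moment": the same for the moment, N m; "grip_width": finger opening in m.
Only numpy, scipy, OpenCV 4.12 (cv2) and the standard library are available. Lean on these libraries where they do the work, as an engineer would, in place of code of your own. Each camera call takes 0.05 s, during which the arm holds its last target.

## Task

The bench lathe is to turn the next chair spindle in third gear: with your fingertips only, push the gear lever along the left leg of its H-shaped gate to neutral, across to the right leg, and then forward, away from the robot, until it is fully home in the far right slot. Push it gently without gripping it, do not let it run back into the near right slot (fourth) on the way, and leave the loose things around it where they are. Leave the lever in third and take the hand away.

Things in the scene. Friction and masses are not known exactly. Their poses are not given: they have to be found in the camera images.
- lathe: Grey bench wood lathe, fixed. Origin on the bench straight below the gate's middle; x = forward (away from the robot), y = left, z up. Its gearbox (220 x 200 x 100 mm tall) is centred here with the gate plate on top; the headstock (190 mm tall) begins 100 mm to the right, then the bed with a chair spindle. Loose things on the gearbox top are at most 38 mm tall.
- gate_center (a point): Middle of the H gate on its steel plate's upper face, 107 mm above the bench; axes as the lathe's. Two legs along x, 19 mm left and right of the middle (62 mm long, 14 mm wide), joined half-way by a cross channel along y (neutral, 20 mm wide, corners rounded 6 mm). First slot = left leg forward, second = left back, third = right forward, fourth = right back.
- knob_center (a point): Centre of the black ball knob (36 mm diameter) on top of the gear lever, a 12 mm steel rod up through the gate. The lever swings about a pivot 82.5 mm straight below gate_center; knob centre 175 mm from the pivot. It moves 42 mm left or right, 52 mm forward or back. 3 to 5 N at the knob moves it; no spring, it stays where left. Over 35 N between fingers and lever is too rough.
- across (a joint): sideways lean of the lever, rad, about the gate's x axis: -0.24 in the left leg (where it starts), 0 in the middle of the cross channel, +0.24 in the right leg; stops at both ends, some 0.02 of play within a leg
- shift (a joint): forward or back lean of the lever, rad: 0 = neutral (level with the cross channel, 0.05 of play there), +0.30 = forward stop, -0.30 = back stop; it starts anywhere between -0.28 and 0.28
- drive_center: Bystander, loose: small turned steel drive centre, 28 mm across, 38 mm tall, standing on the gearbox top by its near left corner; origin at its underside's centre. Leave it alone.
- wax_tin: Bystander, loose: flat round aluminium tin, 46 mm across, 24 mm tall, on the gearbox top by its far right corner; origin at its underside's centre. Leave it alone.
- varnish_jar: Bystander, loose: screw-top jar, 64 mm across, 95 mm tall, on the bench left of the gearbox; origin at its underside's centre. Leave it alone.
- sanding_block: Bystander, loose: cork sanding block 110 x 60 x 32 mm, on the bench left of the gearbox; origin at its underside's centre. Leave it alone.
- brush: Bystander, loose: flat brush lying on the bench beyond the headstock; origin under its middle, x along its length. Leave it alone.
- screwdriver: Bystander, loose: screwdriver lying on the bench on the robot's side of the headstock; origin under its middle, x along its length. Leave it alone.
- mug: Bystander, loose: white mug, 80 mm across, 90 mm tall, on the bench beyond the gearbox; origin at its underside's centre. Leave it alone.

How it is judged:
On the way, in this order (a step that is already met when the one before it is completed fails the run):
1. the lever has come across through neutral to the right leg (value of joint across above 0.15 rad and value of joint shift between -0.12 and 0.16 rad).
2. the lever is fully forward in the right leg (third) (value of joint across above 0.18 rad and value of joint shift above 0.25 rad), for 0.2 s.
At the end, for the whole second after the job is handed in: The lever stands at rest in the far right slot: sideways lean above 0.18 rad (right leg) and forward lean above 0.25 rad (knob within about 8 mm of its forward stop) (all of step 2 and value of joint shift below 0.33 rad and velocity of joint shift between -0.05 and 0.05 rad/s); the robot touches nothing.
It fails at once if the lever ran into the fourth (near right) slot, more than about 20 mm back at the knob (value of joint across above 0.12 rad and value of joint shift below -0.12 rad).
It fails at once if the lever was gripped or pushed roughly (more than 35 N between fingers and lever) (contact force between the fingers and shift above 35 N).
It fails at once if a loose bystander was moved more than 20 mm or lifted (distance of any of drive_center, wax_tin, varnish_jar, sanding_block, brush, screwdriver, mug from where it was at the start of the episode above 0.02 m).
It also fails if it takes over 67 s, if anything falls off the work surface, if the arm or the gripper's body presses on something with over 40 N, if the wrist force passes 120 N, or if a joint passes its speed limit or range.

## Working session

There is one attempt and no reset: what is moved stays moved. The work goes in short steps, Python scripts to look and compute and a tool call to move; the robot and the scene stay as the last step left them, time stands still between calls to the robot, and variables do not carry over. Pictures are saved under pics/ and viewed, and the job is handed in when it is done.

Besides the shell and the picture viewer there is one more tool, called after ">>>" as name([rows], argument=value, ...), one row to a line, values as JSON. play_rows: Moves the arm, as the interface text tells. Its arguments: {"type":"object","properties":{"deltas":{"type":"array","items":{"type":"array","items":{"type":"array","items":{"type":"number"}}}},"grip_force":{"type":"number"}},"required":["deltas"]}

```bash
mkdir -p pics
python3 - <<'E'
from station import ctrl,viewer
import cv2
o=ctrl.get_obs(); print(o)
for n in("scene","top","wrist"):
    c=viewer.camera(n); cv2.imwrite(f"pics/{n}0.png",c["img"][:,:,::-1]); print(n,{k:v for k,v in c.items() if k!="img"})
E
```

```text
{'time_s': 0.0, 'qpos': array([-1.22060389e+00,  3.00475696e-01,  1.52158004e+00, -1.45187336e-05,
        1.32073329e+00, -6.65819555e-02]), 'joint_vel': array([ 0.00146871, -0.00065711, -0.00075462,  0.00063936, -0.00166752,
       -0.0013163 ]), 'tau': array([ 5.93475361e-04, -5.31803620e+01, -3.52735698e+01,  7.08882906e-02,
        2.44696724e-02, -6.50537595e-05]), 'ee_pos': array([ 0.22255655, -0.50266231,  0.20488426]), 'eef_rot': array([-1.62562433,  1.56959986,  1.93274632]), 'force': array([ 1.06335275, -0.66654012, -0.05830047]), 'moment': array([-0.02596617,  0.0117552 ,  0.00706959]), 'grip_width': 0.09375222754463094}
scene {'fx': 395.07073998284045, 'fy': 395.07073998284045, 'cx': 291.71572077532886, 'cy': 212.13150963273435, 'rvec': array([ 1.31279312,  2.48207344, -0.70971689]), 'tvec': array([ 0.30532404, -0.35185181,  1.16096812])}
top {'fx': 539.724438304198, 'fy': 539.724438304198, 'cx': 281.9582835625812, 'cy': 204.09911656581204, 'rvec': array([ 2.2018217 , -2.13656012,  0.08844448]), 'tvec': array([0.0514795 , 0.59055405, 1.33075164])}
wrist {'fx': 371.30042584963957, 'fy': 371.30042584963957, 'cx': 286.36105117355015, 'cy': 208.46446914691882, 'rvec': array([-2.42834956,  1.58141579,  0.22561513]), 'tvec': array([-0.54967238, -0.02798553,  0.39275752])}
```

View pics/scene0.png

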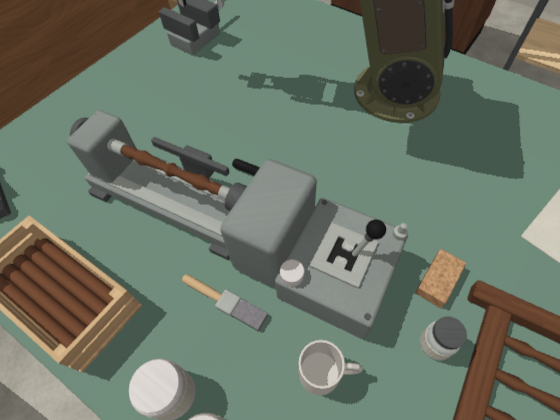

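View pics/top0.png

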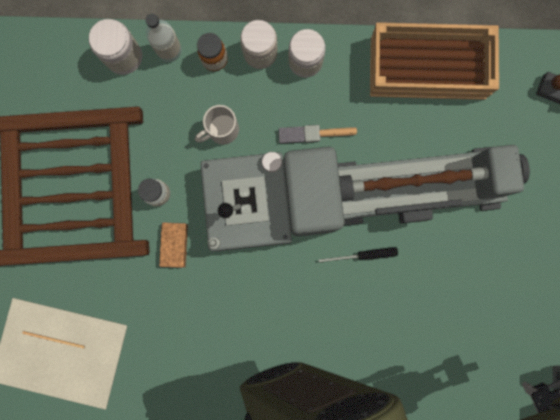

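View pics/wrist0.png

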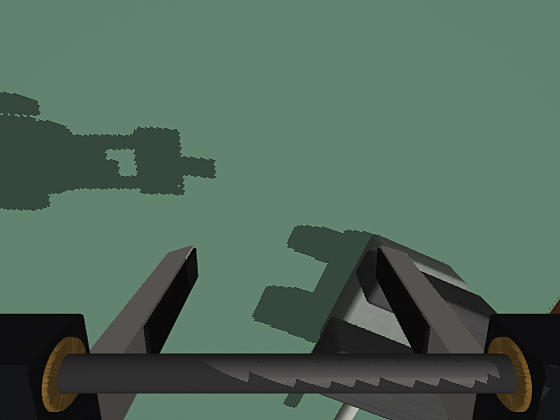

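The top view shows the lathe nearly aligned with the world axes. The knob is at about (225,211), in the near-left (second) slot. The light plate is around (245,200), the tin at (271,161) and the drive centre at (213,243). Next I'll measure these.

```bash
cat > h.py <<'E'
import numpy as np,cv2
def ray(c,uv):
    R=cv2.Rodrigues(c["rvec"])[0]; d=R.T@np.array([(uv[0]-c["cx"])/c["fx"],(uv[1]-c["cy"])/c["fy"],1]); return -R.T@c["tvec"],d/np.linalg.norm(d)
def plane(c,uv,z):
    o,d=ray(c,uv); return o+d*(z-o[2])/d[2]
def tri(c1,u1,c2,u2):
    A=[];b=[]
    for c,u in((c1,u1),(c2,u2)):
        o,d=ray(c,u); P=np.eye(3)-np.outer(d,d); A.append(P);b.append(P@o)
    return np.linalg.lstsq(np.vstack(A),np.hstack(b),rcond=None)[0]
def proj(c,p):
    return cv2.projectPoints(np.array([p],float),c["rvec"],c["tvec"],np.array([[c["fx"],0,c["cx"]],[0,c["fy"],c["cy"]],[0,0,1]]),None)[0].ravel()
def knob(c,box):
    x0,y0,x1,y1=box; g=c["img"][y0:y1,x0:x1].max(2)
    m=(g<28).astype(np.uint8); m=cv2.morphologyEx(m,cv2.MORPH_OPEN,cv2.getStructuringElement(cv2.MORPH_ELLIPSE,(7,7)))
    cs=cv2.findContours(m,cv2.RETR_EXTERNAL,cv2.CHAIN_APPROX_NONE)[0]; 
    if not cs: return None
    (x,y),r=cv2.minEnclosingCircle(max(cs,key=cv2.contourArea)); return (x+x0,y+y0),r
E
python3 - <<'E'
from station import viewer
from h import *
t=viewer.camera("top"); s=viewer.camera("scene")
kt=knob(t,(205,190,265,230)); ks=knob(s,(350,205,400,250)); print(kt,ks)
if kt and ks:
    p=tri(t,kt[0],s,ks[0]); print("knob",p,proj(t,p),proj(s,p))
cv2.imwrite("pics/tz.png",cv2.resize(t["img"][145:260,190:300,::-1],None,fx=5,fy=5,interpolation=2))
cv2.imwrite("pics/sz.png",cv2.resize(s["img"][185:335,265:415,::-1],None,fx=4,fy=4,interpolation=2))
E
```

```text
None None
```

View pics/tz.png

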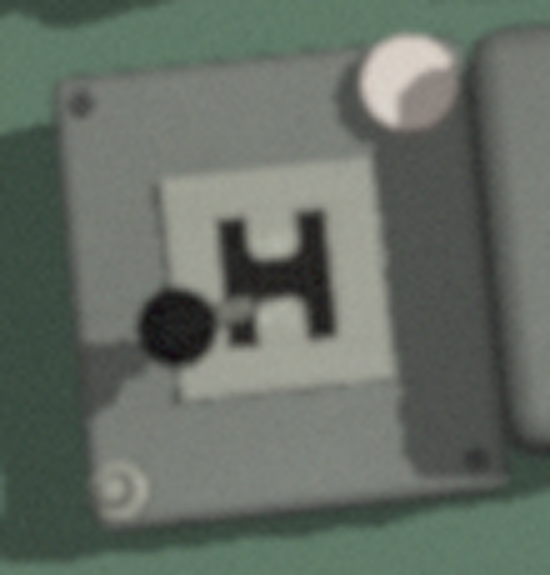

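View pics/sz.png

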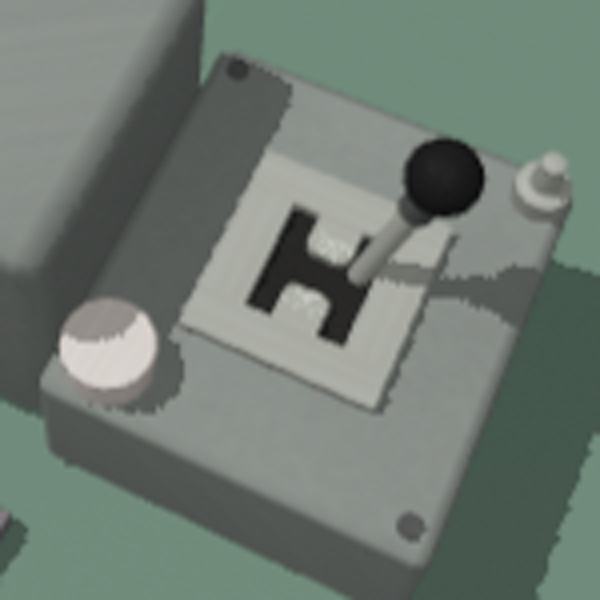

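The knob is at about (225.6,210.4) in the top view and (376,229.5) in the scene view. The plate corners are sharp in both views, so I'll use them for the gate.

Run:
```python
from station import viewer
from h import *
t=viewer.camera("top"); s=viewer.camera("scene")
T=lambda x,y:(190+(x+.5)/5-.5,145+(y+.5)/5-.5); S=lambda x,y:(265+(x+.5)/4-.5,185+(y+.5)/4-.5)
p=tri(t,T(178,327),s,S(444,178)); print("knob",p,proj(t,p),T(178,327),proj(s,p),S(444,178))
P=[plane(t,T(*q),.107) for q in((160,182),(372,158),(397,378),(180,402))]; print(np.round(P,4),"c",np.mean(P,0))
Q=[plane(s,S(*q),.107) for q in((378,410),(180,325),(272,152),(457,235))]; print(np.round(Q,4),"c",np.mean(Q,0))
a=np.array(P);u=(a[1]+a[2]-a[0]-a[3]); yaw=np.arctan2(u[0],-u[1]); 
v=a[0]+a[1]-a[2]-a[3]; print("yaw from y,x",np.degrees(np.arctan2(u[0],-u[1])),np.degrees(np.arctan2(v[1],v[0])))
b=np.array(Q);u=(b[1]+b[2]-b[0]-b[3]);v=b[0]+b[1]-b[2]-b[3];print(np.degrees(np.arctan2(u[0],-u[1])),np.degrees(np.arctan2(v[1],v[0])))
for n,q,z in(("tin",(408,82),.124),("dc",(118,490),.138)):print(n,plane(t,T(*q),z))
for z in (.1,):
  print("box", [np.round(plane(t,T(*q),z),3) for q in((62,80),(505,483),(105,525))])
print("tin s",plane(s,S(108,340),.124),"dc s",plane(s,S(553,165),.138))
```

```text
knob [0.55626086 0.19247002 0.19589643] [224.89736775 210.09515941] (225.2, 210.0) [375.22842318 229.05637922] (375.625, 229.125)
[[0.6323 0.2136 0.107 ]
 [0.6468 0.113  0.107 ]
 [0.5423 0.0977 0.107 ]
 [0.5279 0.1998 0.107 ]] c [0.58735214 0.15604252 0.107     ]
[[0.6303 0.2152 0.107 ]
 [0.6461 0.1157 0.107 ]
 [0.5393 0.1023 0.107 ]
 [0.5286 0.2028 0.107 ]] c [0.58606076 0.15898657 0.107     ]
yaw from y,x 8.112865354021817 7.9180847279809745
7.527259529986203 7.072688760262253
tin [0.68096499 0.09650821 0.124     ]
dc [0.48506758 0.22316062 0.138     ]
box [array([0.681, 0.264, 0.1  ]), array([0.495, 0.045, 0.1  ]), array([0.469, 0.234, 0.1  ])]
tin s [0.67781922 0.0957309  0.124     ] dc s [0.48587308 0.22629015 0.138     ]
```

```bash
cat > st.py <<'E'
from station import ctrl
import numpy as np
from scipy.spatial.transform import Rotation as Ro
G=np.array([.5867,.1573,.107]); yaw=np.radians(7.7)
Rg=Ro.from_euler('z',yaw).as_matrix()
def st():
    o=ctrl.get_obs(); R=Ro.from_euler('xyz',o["eef_rot"]).as_matrix(); return o,R
def go(gx,gy,z):
    "delta in tool axes (mm) to reach gate-frame point at world z"
    o,R=st(); w=G+Rg@np.array([gx,gy,0]); w[2]=z
    print("t",round(o["time_s"],2),"tcp gate mm",np.round(1000*(Rg.T@(o["ee_pos"]-G)),1),"z",round(o["ee_pos"][2],4),"F",np.round(Rg.T@o["force"],1),"tool delta mm",np.round(1000*R.T@(w-o["ee_pos"]),1), "world",np.round(w,3))
E
python3 - <<'E'
from st import *
o,R=st(); print("tool axes in gate frame (cols)\n",np.round(Rg.T@R,3))
for k in(0,90,-90,180):
    # desired: tool x down, tool y along gate dir at angle k
    y=Rg@np.array([np.cos(np.radians(k)),np.sin(np.radians(k)),0]);x=np.array([0,0,-1.]);D=np.c_[x,y,np.cross(x,y)]
    print(k,np.round(Ro.from_matrix(R.T@D).as_rotvec(),3),"post-rotation delta mm",np.round(1000*D.T@((G+Rg@np.array([-.085,.042,.143]))-o["ee_pos"]),1))
E
```

```text
tool axes in gate frame (cols)
 [[-0.     0.279 -0.96 ]
 [ 0.    -0.96  -0.279]
 [-1.    -0.     0.   ]]
0 [-1.288 -0.     0.   ] post-rotation delta mm [ -44.7  364.2 -647.4]
90 [-2.859 -0.     0.   ] post-rotation delta mm [-44.7 647.4 364.2]
-90 [0.282 0.    0.   ] post-rotation delta mm [ -44.7 -647.4 -364.2]
180 [1.853 0.    0.   ] post-rotation delta mm [ -44.7 -364.2  647.4]
```

>>> play_rows([
  [[-15,0,0,0.094,0,0,0],[-15,0,0,0.094,0,0,0],[-15,0,0,0.094,0,0,0],[0,-26,-14.6,0,0,0,0],[0,-26,-14.6,0,0,0,0],[0,-26,-14.6,0,0,0,0],[0,-26,-14.6,0,0,0,0],[0,-26,-14.6,0,0,0,0],[0,-26,-14.6,0,0,0,0],[0,-26,-14.6,0,0,0,0]],
], grip_force=20)

```text
time_s: 1.35
ee_pos: [0.2997, -0.3077, 0.2505]
eef_rot: [2.315, 1.571, -0.692]
force: [0.0, 0.6, -1.0]
grip_width: 0.0175
```

>>> play_rows([
  [[0,-26,-14.6,0,0,0,0],[0,-26,-14.6,0,0,0,0],[0,-26,-14.6,0,0,0,0],[0,-26,-14.6,0,0,0,0],[0,-26,-14.6,0,0,0,0],[0,-26,-14.6,0,0,0,0],[0,-26,-14.6,0,0,0,0],[0,-26,-14.6,0,0,0,0],[0,-26,-14.6,0,0,0,0],[0,-26,-14.6,0,0,0,0]],
])

```text
time_s: 2.35
ee_pos: [0.4095, -0.0303, 0.2506]
eef_rot: [2.846, 1.57, -0.161]
force: [0.6, -0.4, -0.4]
grip_width: 0.0008
```

>>> play_rows([
  [[0,-26,-14.6,0,0,0,0],[0,-26,-14.6,0,0,0,0],[0,-26,-14.6,0,0,0,0],[0,-26,-14.6,0,0,0,0],[0,-26,-14.6,0,0,0,0],[0,-26,-14.6,0,0,0,0],[0,0,0,0,0,0,0],[0,0,0,0,0,0,0]],
])

```text
time_s: 3.15
ee_pos: [0.4749, 0.1349, 0.2502]
eef_rot: [0.233, 1.57, -2.773]
force: [1.2, 0.3, -0.0]
grip_width: 0.0006
```

Run:
```python
from st import *
go(-.085,.042,.178); o,R=st(); print(np.round(Rg.T@R,3),o["grip_width"],o["qpos"])
from station import viewer
import cv2
for n in("top","scene","wrist"): cv2.imwrite(f"pics/{n}1.png",viewer.camera(n)["img"][:,:,::-1])
```

```text
t 3.15 tcp gate mm [-113.8   -7.2  143.2] z 0.2502 F [ 1.2  0.1 -0. ] tool delta mm [ 72.1 -49.1 -28.9] world [0.497 0.188 0.178]
[[-0.001  0.001 -1.   ]
 [-0.    -1.    -0.001]
 [-1.     0.     0.001]] 0.0006324483001704047 [ 2.02721322e-01  1.40870622e-01  1.61001264e+00 -1.11742365e-04
  1.39136689e+00  1.63767089e+00]
```

View pics/scene1.png

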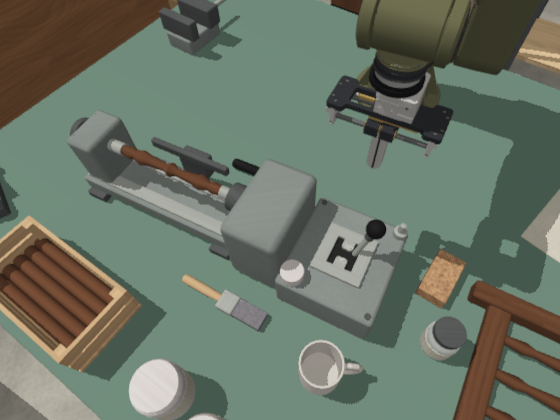

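View pics/wrist1.png

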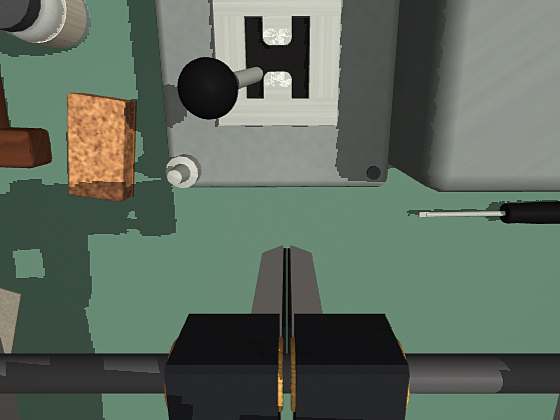

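The wrist view agrees: knob at (208,88), gate around (277,57), fingers closed and clear of everything. Next I go behind the knob and descend.

>>> play_rows([
  [[0,-16,-12,0,0,0,0],[0,-16,-12,0,0,0,0],[0,-16,-12,0,0,0,0],[18,0,0,0,0,0,0],[18,0,0,0,0,0,0],[18,0,0,0,0,0,0],[18,0,0,0,0,0,0],[0,0,0,0,0,0,0]],
])

```text
time_s: 4.1
ee_pos: [0.5034, 0.1862, 0.1766]
eef_rot: [0.159, 1.567, -2.849]
force: [0.4, -0.7, 0.9]
grip_width: 0.0003
```

Run:
```python
from st import *
go(-.030,.041,.178)
from station import viewer
import cv2
for n in("top","scene","wrist"): cv2.imwrite(f"pics/{n}2.png",viewer.camera(n)["img"][:,:,::-1])
```

```text
t 4.1 tcp gate mm [-78.7  39.8  69.6] z 0.1766 F [ 0.3 -0.7  0.9] tool delta mm [ -1.5  -1.2 -48.7] world [0.551 0.194 0.178]
```

View pics/scene2.png

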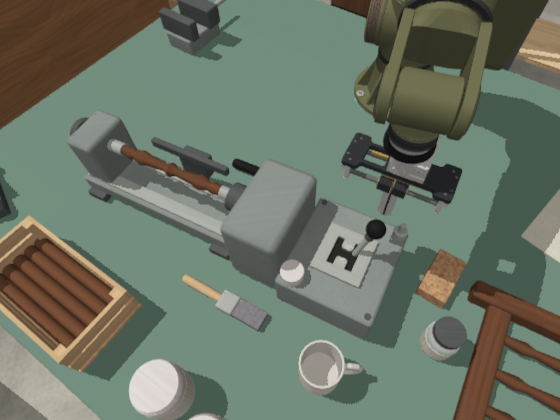

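View pics/wrist2.png

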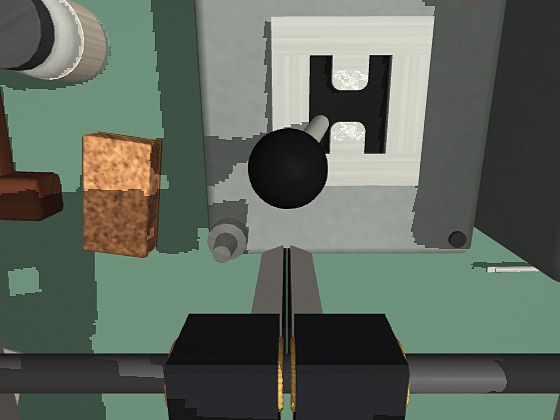

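>>> play_rows([
  [[-0.5,-0.5,-6,0,0,0,0],[-0.5,-0.5,-6,0,0,0,0],[0,0,-6,0,0,0,0],[0,0,-3,0,0,0,0],[0,0,-2,0,0,0,0],[0,0,-2,0,0,0,0],[0,0,-2,0,0,0,0],[0,0,-2,0,0,0,0],[0,0,-2,0,0,0,0],[0,0,-2,0,0,0,0]],
])

```text
time_s: 5.25
ee_pos: [0.5369, 0.1926, 0.1795]
eef_rot: [-0.032, 1.571, -3.038]
force: [-5.0, -0.4, 2.9]
grip_width: 0.0004
```

Run:
```python
from st import *
go(-.026,.041,.178)
from station import viewer
import cv2
for n in("wrist",): cv2.imwrite(f"pics/{n}3.png",viewer.camera(n)["img"][:,:,::-1])
```

```text
t 5.25 tcp gate mm [-44.6  41.7  72.5] z 0.1795 F [-5.   0.3  2.9] tool delta mm [  1.5   0.7 -18.6] world [0.555 0.194 0.178]
```

View pics/wrist3.png

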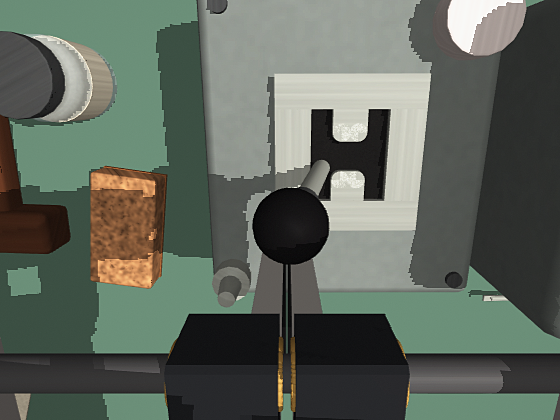

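Contact is made with about 5 N and the knob is centred on the fingers. I'll continue toward neutral.

>>> play_rows([
  [[0,0,-2,0,0,0,0],[0,0,-2,0,0,0,0],[0,0,-2,0,0,0,0],[0,0,-2,0,0,0,0],[0,0,-2,0,0,0,0],[0,0,-2,0,0,0,0],[0,0,-2,0,0,0,0],[0,0,0,0,0,0,0]],
])

```text
time_s: 6.1
ee_pos: [0.5509, 0.1945, 0.1793]
eef_rot: [1.419, 1.571, -1.587]
force: [-3.2, -0.4, 2.3]
grip_width: 0.0005
```

Run:
```python
from st import *
go(-.026,.041,.178)
from station import viewer
import cv2
for n in("wrist","scene","top"):
  i=viewer.camera(n)["img"][:,:,::-1]
  if n=="scene": i=cv2.resize(i[185:335,265:415],None,fx=4,fy=4)
  cv2.imwrite(f"pics/{n}4.png",i)
```

```text
t 6.1 tcp gate mm [-30.5  41.7  72.3] z 0.1793 F [-3.2  0.   2.3] tool delta mm [ 1.3  0.7 -4.5] world [0.555 0.194 0.178]
```

View pics/wrist4.png

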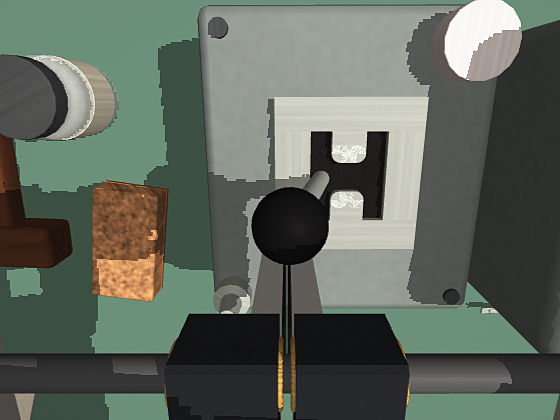

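View pics/scene4.png

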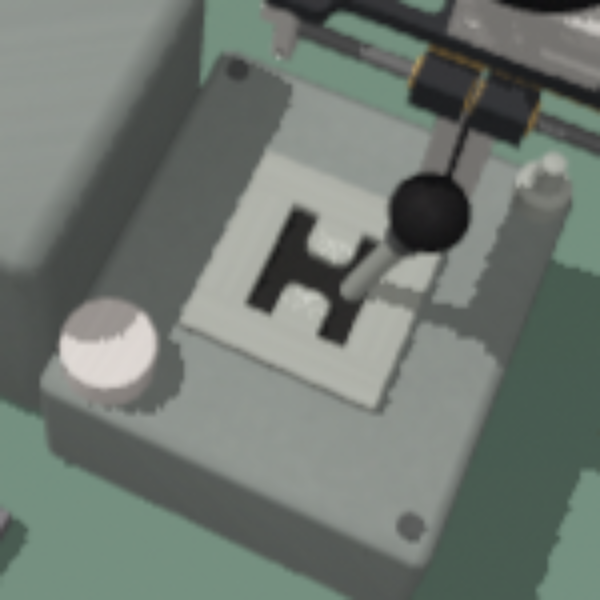

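```bash
cat > kn.py <<'E'
from station import viewer
from h import *
from st import *
def locate(name,z=.195,box=None):
    c=viewer.camera(name); im=c["img"]; g=cv2.cvtColor(im,cv2.COLOR_RGB2GRAY)
    m=((im.max(2)<60)).astype(np.uint8)
    x0,y0,x1,y1=box; mm=np.zeros_like(m); mm[y0:y1,x0:x1]=m[y0:y1,x0:x1]
    mm=cv2.morphologyEx(mm,cv2.MORPH_OPEN,cv2.getStructuringElement(cv2.MORPH_ELLIPSE,(15,15)))
    cs=cv2.findContours(mm,cv2.RETR_EXTERNAL,cv2.CHAIN_APPROX_NONE)[0]
    for k in cs:
        (x,y),r=cv2.minEnclosingCircle(k); p=Rg.T@(plane(c,(x,y),z)-G)
        print(name,"px",round(x,1),round(y,1),"r",round(r,1),"gate mm",np.round(p*1000,1),"shift",round(np.arctan2(p[0],z-.0245),3))
E
python3 - <<'E'
from kn import *
locate("scene",.1945,(330,205,410,262))
locate("wrist",.1945,(200,150,390,290))
E
```

```text
scene px 371.5 237.5 r 10.1 gate mm [-7.5 39.  87.5] shift -0.044
wrist px 293.0 224.0 r 41.9 gate mm [-3.9 38.6 87.5] shift -0.023
wrist px 347.5 181.4 r 45.5 gate mm [16.4 14.1 87.5] shift 0.096
```

>>> play_rows([
  [[0,0,-1.5,0,0,0,0],[0,0,-1.5,0,0,0,0],[0,0,-1.5,0,0,0,0],[0,0,0,0,0,0,0]],
])

```text
time_s: 6.75
ee_pos: [0.5554, 0.1951, 0.1794]
eef_rot: [-2.941, 1.571, 0.335]
force: [-2.9, -0.1, 1.3]
grip_width: 0.0009
```

Run:
```python
from kn import *
go(-.060,.041,.178)
locate("scene",.1945,(330,205,410,262))
locate("wrist",.1945,(200,150,390,290))
```

```text
t 6.75 tcp gate mm [-26.   41.7  72.4] z 0.1794 F [-2.9  0.3  1.3] tool delta mm [ 1.4  0.7 34. ] world [0.522 0.19  0.178]
scene px 370.5 239.5 r 10.1 gate mm [-3.  38.8 87.5] shift -0.018
wrist px 292.2 224.7 r 41.0 gate mm [ 0.4 39.  87.5] shift 0.002
wrist px 347.5 184.7 r 47.6 gate mm [19.5 14.  87.5] shift 0.114
```

Lever is at neutral (shift about 0). Next I back off and go round to the knob's left side.

>>> play_rows([
  [[0,0,10,0,0,0,0],[0,0,15,0,0,0,0],[0,-15,0,0,0,0,0],[0,-15,0,0,0,0,0],[0,-15,0,0,0,0,0],[0,0,-15,0,0,0,0],[0,0,-15,0,0,0,0],[0,0,-15,0,0,0,0],[0,0,-6,0,0,0,0],[0,0,0,0,0,0,0]],
])

```text
time_s: 7.85
ee_pos: [0.575, 0.2439, 0.1788]
eef_rot: [0.116, 1.57, -2.89]
force: [0.4, -0.6, -0.1]
grip_width: 0.0006
```

Run:
```python
from kn import *
go(0,-.0095,.178)
for n in("wrist",): cv2.imwrite(f"pics/{n}5.png",viewer.camera(n)["img"][:,:,::-1])
```

```text
t 7.85 tcp gate mm [ 0.  87.4 71.8] z 0.1788 F [ 0.3 -0.6 -0.1] tool delta mm [ 0.9 96.9  0.1] world [0.588 0.148 0.178]
```

View pics/wrist5.png

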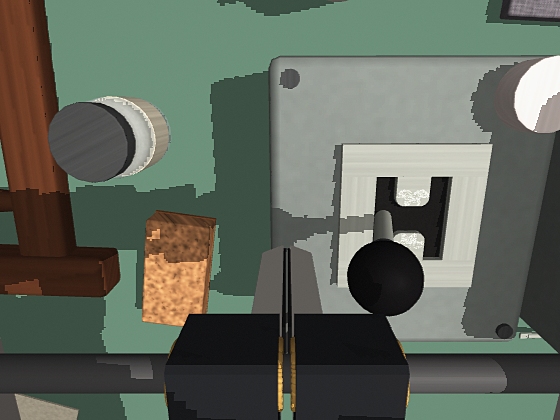

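>>> play_rows([
  [[0,6,0,0,0,0,0],[0,4,0,0,0,0,0],[0,3,0,0,0,0,0],[0,3,0,0,0,0,0],[0,3,0,0,0,0,0],[0,3,0,0,0,0,0],[0,3,0,0,0,0,0],[0,3,0,0,0,0,0]],
])

```text
time_s: 8.7
ee_pos: [0.5787, 0.2155, 0.1797]
eef_rot: [-2.583, 1.57, 0.693]
force: [-0.5, 4.2, 4.1]
grip_width: 0.0
```

Run:
```python
from kn import *
go(0,-.0095,.178)
for n in("wrist",): cv2.imwrite(f"pics/{n}6.png",viewer.camera(n)["img"][:,:,::-1])
```

```text
t 8.7 tcp gate mm [-0.1 58.7 72.7] z 0.1797 F [0.1 4.2 4.1] tool delta mm [ 1.7 68.2 -0.1] world [0.588 0.148 0.178]
```

View pics/wrist6.png

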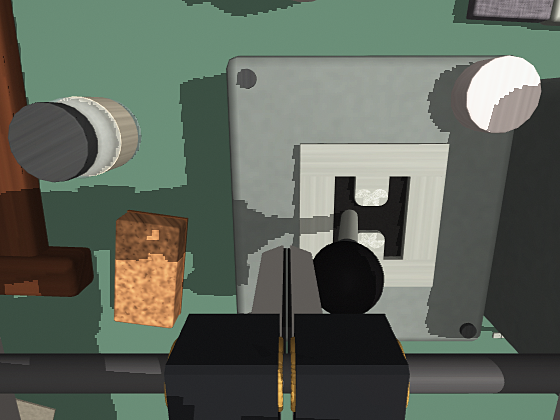

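>>> play_rows([
  [[0,3,0,0,0,0,0],[0,3,0,0,0,0,0],[0,3,0,0,0,0,0],[0,3,0,0,0,0,0],[0,3,0,0,0,0,0],[0,3,0,0,0,0,0],[0,3,0,0,0,0,0],[0,3,0,0,0,0,0],[0,3,0,0,0,0,0],[0,3,0,0,0,0,0]],
])

```text
time_s: 9.75
ee_pos: [0.5827, 0.1854, 0.1794]
eef_rot: [0.689, 1.571, -2.318]
force: [-0.8, 4.1, 1.9]
grip_width: 0.0003
```

Run:
```python
from kn import *
go(0,-.0095,.178)
for n in("wrist","scene"):
  i=viewer.camera(n)["img"][:,:,::-1]
  if n=="scene": i=cv2.resize(i[185:335,265:415],None,fx=4,fy=4)
  cv2.imwrite(f"pics/{n}7.png",i)
```

```text
t 9.75 tcp gate mm [-0.2 28.4 72.4] z 0.1794 F [-0.2  4.2  1.9] tool delta mm [ 1.4 37.9 -0.2] world [0.588 0.148 0.178]
```

View pics/wrist7.png

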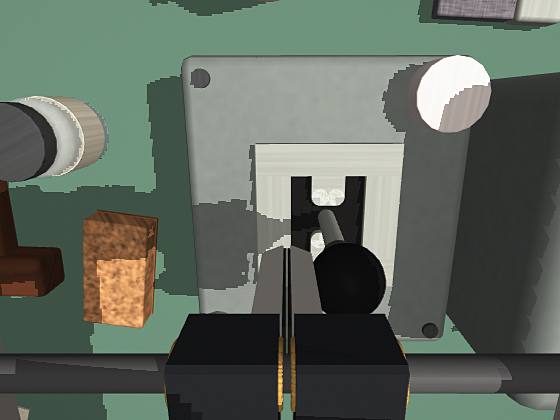

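View pics/scene7.png

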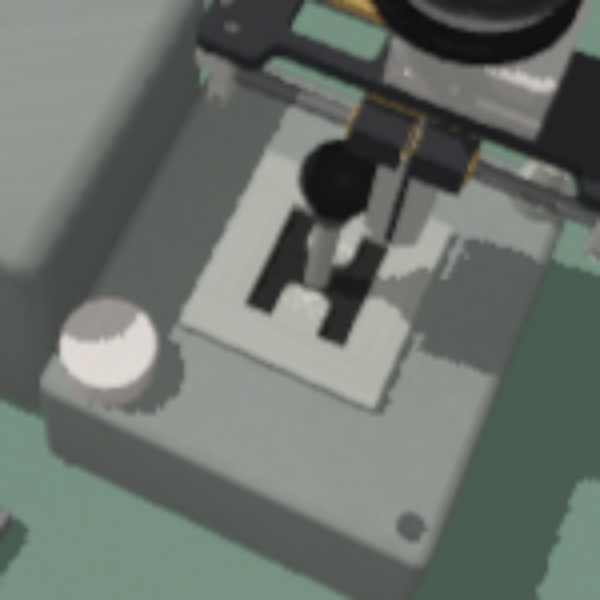

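>>> play_rows([
  [[0,3,0,0,0,0,0],[0,3,0,0,0,0,0],[0,3,0,0,0,0,0],[0,3,0,0,0,0,0],[0,3,0,0,0,0,0],[0,3,0,0,0,0,0],[0,3,0,0,0,0,0],[0,3,0,0,0,0,0],[0,3,0,0,0,0,0],[0,3,0,0,0,0,0]],
])

```text
time_s: 10.85
ee_pos: [0.5866, 0.1557, 0.1791]
eef_rot: [0.009, 1.57, -2.998]
force: [-0.5, 2.8, -1.8]
grip_width: 0.0003
```

Run:
```python
from kn import *
go(0,-.0095,.178)
for n in("wrist","scene"):
  c=viewer.camera(n);i=c["img"][:,:,::-1]
  if n=="scene":
    print(Rg.T@(plane(c,(349,229.6),.199)-G))
    i=cv2.resize(i[185:335,265:415],None,fx=4,fy=4)
  cv2.imwrite(f"pics/{n}8.png",i)
```

```text
t 10.85 tcp gate mm [-0.3 -1.6 72.1] z 0.1791 F [-0.1  2.9 -1.8] tool delta mm [ 1.1  7.9 -0.3] world [0.588 0.148 0.178]
[-0.00211842 -0.00175486  0.092     ]
```

View pics/wrist8.png

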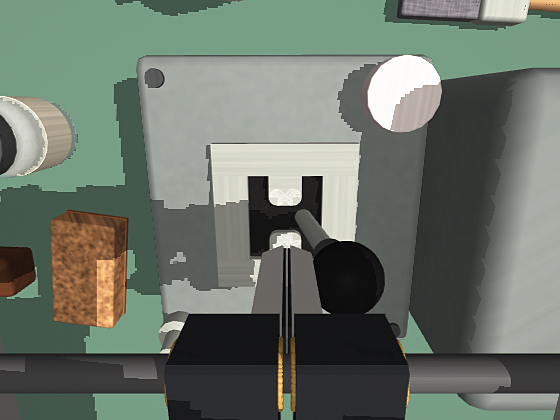

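View pics/scene8.png

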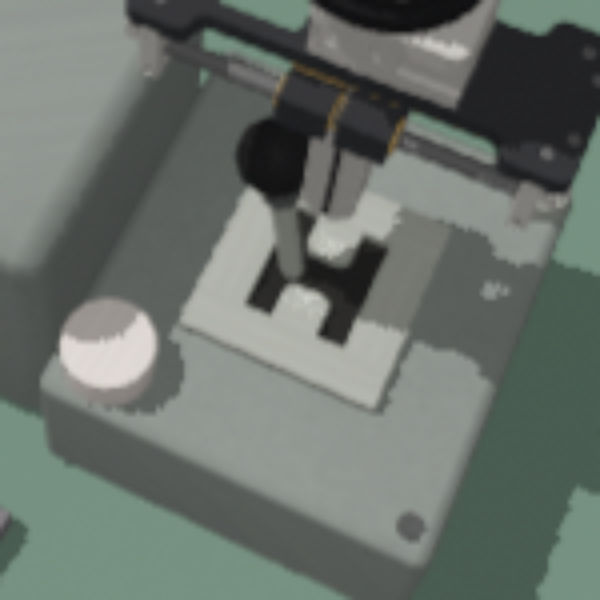

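>>> play_rows([
  [[0,2,0,0,0,0,0],[0,2,0,0,0,0,0],[0,1.5,0,0,0,0,0],[0,1,0,0,0,0,0],[0,0,0,0,0,0,0]],
])

```text
time_s: 11.45
ee_pos: [0.5876, 0.1494, 0.1794]
eef_rot: [0.639, 1.571, -2.368]
force: [-0.9, 1.7, -1.8]
grip_width: 0.0004
```

>>> play_rows([
  [[0,1,0,0,0,0,0],[0,0,0,0,0,0,0]],
])

```text
time_s: 11.65
ee_pos: [0.5877, 0.1485, 0.1795]
eef_rot: [2.534, 1.571, -0.472]
force: [-0.6, 1.2, -1.2]
grip_width: 0.0006
```

Run:
```python
from kn import *
go(0,-.0095,.178)
for n in("wrist","scene"):
  c=viewer.camera(n);i=c["img"][:,:,::-1]
  if n=="scene":
    i=cv2.resize(i[185:335,265:415],None,fx=4,fy=4)
  cv2.imwrite(f"pics/{n}9.png",i)
```

```text
t 11.65 tcp gate mm [-0.2 -8.9 72.5] z 0.1795 F [-0.5  1.3 -1.2] tool delta mm [ 1.5  0.6 -0.2] world [0.588 0.148 0.178]
```

View pics/wrist9.png

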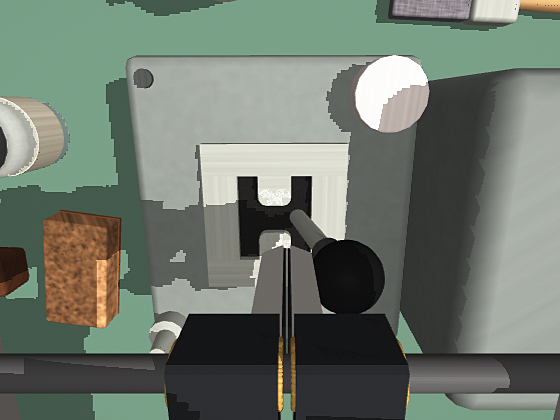

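View pics/scene9.png

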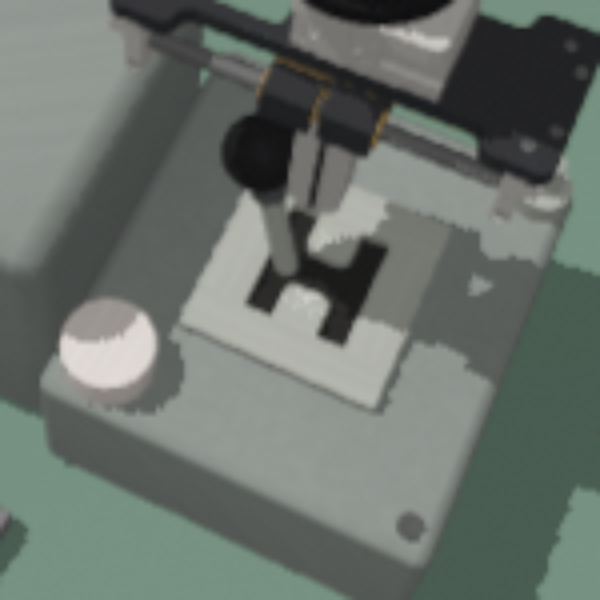

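>>> play_rows([
  [[0,1,0,0,0,0,0],[0,1,0,0,0,0,0],[0,0,0,0,0,0,0]],
])

```text
time_s: 12.05
ee_pos: [0.588, 0.1464, 0.1795]
eef_rot: [1.048, 1.571, -1.959]
force: [-0.4, 3.1, -2.2]
grip_width: 0.0006
```

>>> play_rows([
  [[0,0.7,0,0,0,0,0],[0,0,0,0,0,0,0]],
])

```text
time_s: 12.25
ee_pos: [0.5881, 0.1458, 0.1795]
eef_rot: [0.91, 1.571, -2.097]
force: [-0.5, 2.6, -2.2]
grip_width: 0.0004
```

Run:
```python
from kn import *
go(0,-.0095,.178)
for n in("scene",):
  c=viewer.camera(n);i=c["img"][:,:,::-1]
  i=cv2.resize(i[185:335,265:415],None,fx=4,fy=4)
  cv2.imwrite(f"pics/{n}10.png",i)
```

```text
t 12.25 tcp gate mm [ -0.2 -11.6  72.5] z 0.1795 F [-0.1  2.6 -2.2] tool delta mm [ 1.5 -2.1 -0.2] world [0.588 0.148 0.178]
```

View pics/scene10.png

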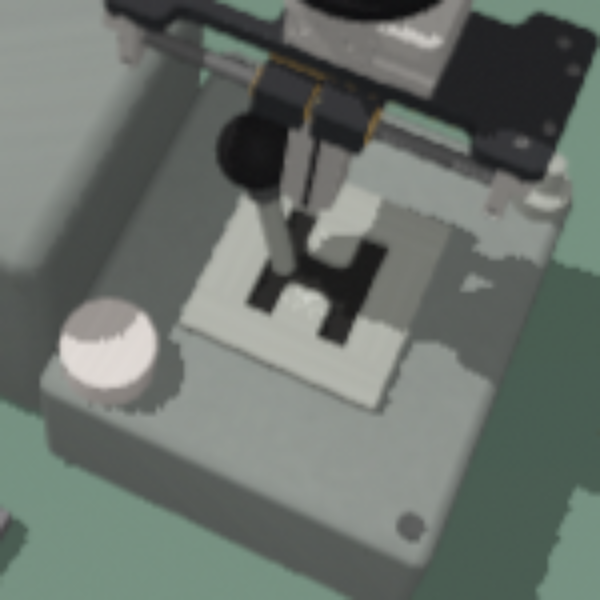

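Run:
```python
from kn import *
c=viewer.camera("scene"); g=c["img"][185:335,265:415]
m=(g.max(2)<45).astype(np.uint8)
m=cv2.morphologyEx(m,cv2.MORPH_OPEN,cv2.getStructuringElement(2,(9,9)))
for k in cv2.findContours(m,0,1)[0]:
  (x,y),r=cv2.minEnclosingCircle(k);print(x+265,y+185,r)
for q in((328.1,222.1),(327.6,222)): print(Rg.T@(plane(c,q,.193)-G)*1000)
```

```text
351.5 256.5 4.94984769821167
329.92285919189453 220.18000030517578 11.856071472167969
390.1231231689453 203.54654693603516 18.69028091430664
357.0 185.5 10.012592315673828
[ -3.12501411 -41.88968605  86.        ]
[ -2.91633322 -42.77842832  86.        ]
```

>>> play_rows([
  [[0,0.8,0,0,0,0,0],[0,0,0,0,0,0,0]],
])

```text
time_s: 12.55
ee_pos: [0.5882, 0.145, 0.1794]
eef_rot: [0.142, 1.571, -2.865]
force: [-0.1, 3.0, -2.6]
grip_width: 0.0004
```

>>> play_rows([
  [[0,0.8,0,0,0,0,0],[0,0,0,0,0,0,0]],
])

```text
time_s: 12.75
ee_pos: [0.5883, 0.1442, 0.1794]
eef_rot: [-1.095, 1.571, 2.181]
force: [-0.5, 1.8, -2.1]
grip_width: 0.0004
```

Lever is in the right leg (knob y' about -42). Next I back off left and move in behind it.

>>> play_rows([
  [[0,-10,0,0,0,0,0],[0,-12,0,0,0,0,0],[0,0,14,0,0,0,0],[0,0,14,0,0,0,0],[0,0,14,0,0,0,0],[0,0,14,0,0,0,0],[0,17,0,0,0,0,0],[0,17,0,0,0,0,0],[0,17,0,0,0,0,0],[0,0,0,0,0,0,0]],
])

```text
time_s: 13.75
ee_pos: [0.5369, 0.1074, 0.1797]
eef_rot: [2.408, 1.57, -0.6]
force: [0.4, 0.3, 0.1]
grip_width: 0.0004
```

Run:
```python
from kn import *
go(0.022,-.042,.172)
for n in("scene","wrist"):
  c=viewer.camera(n);i=c["img"][:,:,::-1]
  if n=="scene":i=cv2.resize(i[185:335,265:415],None,fx=4,fy=4)
  cv2.imwrite(f"pics/{n}11.png",i)
```

```text
t 13.75 tcp gate mm [-56.  -42.8  72.7] z 0.1797 F [0.5 0.3 0.1] tool delta mm [  7.7  -0.9 -78. ] world [0.614 0.119 0.172]
```

View pics/scene11.png

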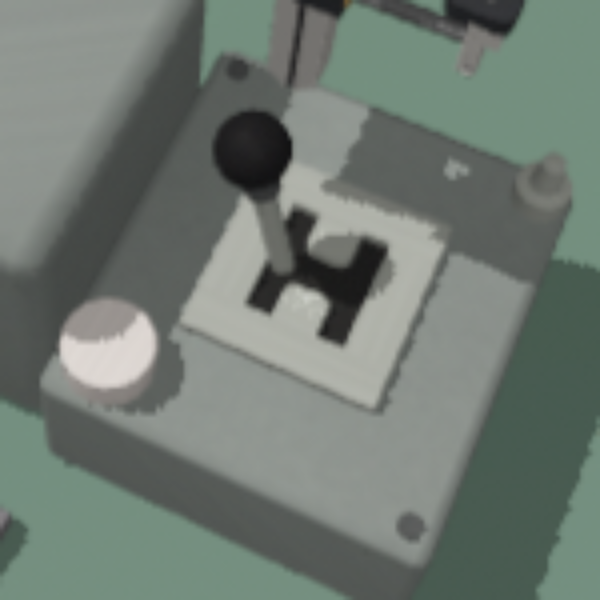

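View pics/wrist11.png

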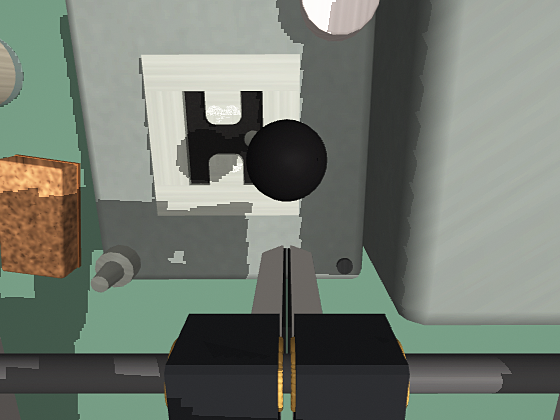

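>>> play_rows([
  [[4,0,-8,0,0,0,0],[3,0,-8,0,0,0,0],[0,0,-6,0,0,0,0],[0,0,-3,0,0,0,0],[0,0,-3,0,0,0,0],[0,0,-3,0,0,0,0],[0,0,-3,0,0,0,0],[0,0,-3,0,0,0,0],[0,0,-3,0,0,0,0],[0,0,-3,0,0,0,0]],
])

```text
time_s: 14.85
ee_pos: [0.5795, 0.1139, 0.1726]
eef_rot: [-2.568, 1.571, 0.709]
force: [-3.8, -1.3, 2.7]
grip_width: 0.0006
```

Run:
```python
from kn import *
go(0.022,-.042,.172)
for n in("scene","wrist"):
  c=viewer.camera(n);i=c["img"][:,:,::-1]
  if n=="scene":i=cv2.resize(i[185:335,265:415],None,fx=4,fy=4)
  cv2.imwrite(f"pics/{n}12.png",i)
```

```text
t 14.85 tcp gate mm [-12.9 -42.1  65.6] z 0.1726 F [-3.9 -0.8  2.7] tool delta mm [  0.6  -0.1 -34.9] world [0.614 0.119 0.172]
```

View pics/scene12.png

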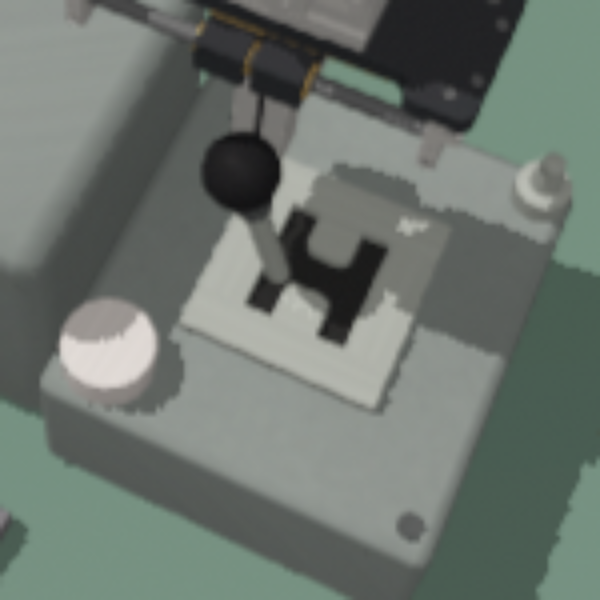

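View pics/wrist12.png

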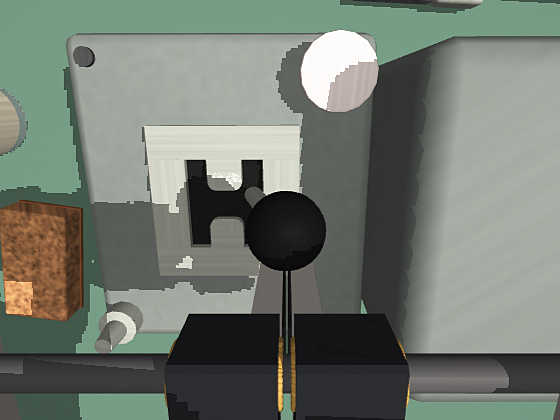

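Moving freely into the third slot. Continuing.

>>> play_rows([
  [[0,0,-3,0,0,0,0],[0,0,-3,0,0,0,0],[0,0,-3,0,0,0,0],[0,0,-3,0,0,0,0],[0,0,-3,0,0,0,0],[0,0,-3,0,0,0,0],[0,0,-3,0,0,0,0],[0,0,-3,0,0,0,0],[0,0,-3,0,0,0,0]],
])

```text
time_s: 15.85
ee_pos: [0.6062, 0.1175, 0.1722]
eef_rot: [-0.043, 1.57, -3.049]
force: [-2.5, 0.1, -2.8]
grip_width: 0.0004
```

>>> play_rows([
  [[0,0,-2,0,0,0,0],[0,0,-1,0,0,0,0],[0,0,0,0,0,0,0]],
])

```text
time_s: 16.15
ee_pos: [0.6092, 0.1178, 0.1725]
eef_rot: [3.101, 1.571, 0.095]
force: [-2.7, 0.7, -2.0]
grip_width: 0.0004
```

Run:
```python
from kn import *
go(0.024,-.042,.172)
for n in("scene","wrist"):
  c=viewer.camera(n);i=c["img"][:,:,::-1]
  if n=="scene":i=cv2.resize(i[185:335,265:415],None,fx=4,fy=4)
  cv2.imwrite(f"pics/{n}13.png",i)
```

```text
t 16.15 tcp gate mm [ 17.  -42.1  65.5] z 0.1725 F [-2.6  1.  -2. ] tool delta mm [ 0.5 -0.1 -7. ] world [0.616 0.119 0.172]
```

View pics/scene13.png

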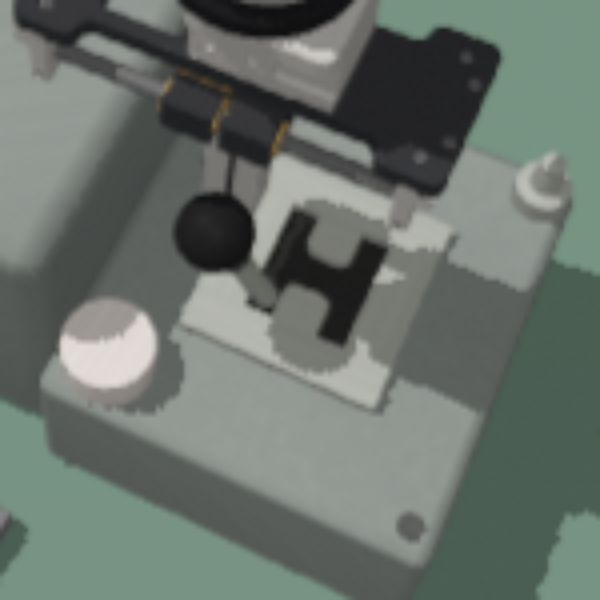

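View pics/wrist13.png

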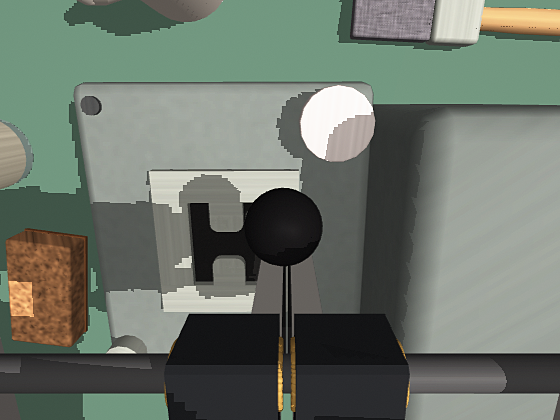

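>>> play_rows([
  [[0,0,-1.5,0,0,0,0],[0,0,-1.5,0,0,0,0],[0,0,-1,0,0,0,0],[0,0,0,0,0,0,0]],
])

```text
time_s: 16.65
ee_pos: [0.6131, 0.1184, 0.1724]
eef_rot: [-2.387, 1.571, 0.889]
force: [-2.4, -0.2, -1.9]
grip_width: 0.0008
```

>>> play_rows([
  [[0,0,-1,0,0,0,0],[0,0,0,0,0,0,0]],
])

```text
time_s: 16.85
ee_pos: [0.6141, 0.1185, 0.1725]
eef_rot: [3.014, 1.571, 0.007]
force: [-3.1, -0.4, -1.6]
grip_width: 0.0005
```

>>> play_rows([
  [[0,0,-1,0,0,0,0],[0,0,0,0,0,0,0]],
])

```text
time_s: 17.05
ee_pos: [0.6151, 0.1186, 0.1725]
eef_rot: [-2.877, 1.571, 0.399]
force: [-2.5, 0.5, -1.5]
grip_width: 0.0006
```

Run:
```python
from kn import *
go(0.024,-.042,.172)
for n in("scene",):
  c=viewer.camera(n);i=c["img"][:,:,::-1]
  if n=="scene":i=cv2.resize(i[185:335,265:415],None,fx=4,fy=4)
  cv2.imwrite(f"pics/{n}14.png",i)
```

```text
t 17.05 tcp gate mm [ 22.9 -42.1  65.5] z 0.1725 F [-2.4  0.8 -1.5] tool delta mm [ 0.5 -0.1 -1.1] world [0.616 0.119 0.172]
```

View pics/scene14.png

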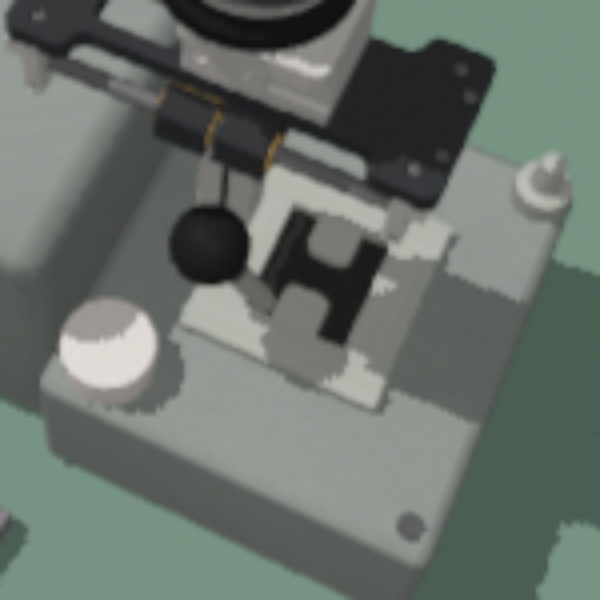

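>>> play_rows([
  [[0,0,-0.8,0,0,0,0],[0,0,0,0,0,0,0]],
])

```text
time_s: 17.3
ee_pos: [0.6158, 0.1188, 0.1725]
eef_rot: [2.66, 1.571, -0.346]
force: [-3.0, -0.1, -1.6]
grip_width: 0.0006
```

>>> play_rows([
  [[0,0,-0.8,0,0,0,0],[0,0,0,0,0,0,0]],
])

```text
time_s: 17.5
ee_pos: [0.6166, 0.1189, 0.1724]
eef_rot: [-2.893, 1.571, 0.383]
force: [-2.5, 0.5, -0.8]
grip_width: 0.0003
```

Run:
```python
from kn import *
go(0.024,-.042,.172)
c=viewer.camera("scene"); print(Rg.T@(plane(c,(265+209/4,185+244/4),.187)-G)*1000)
```

```text
t 17.5 tcp gate mm [ 24.5 -42.1  65.4] z 0.1724 F [-2.4  0.9 -0.8] tool delta mm [ 0.4 -0.1  0.5] world [0.616 0.119 0.172]
[ 46.18574328 -40.27971232  80.        ]
```

>>> play_rows([
  [[0,0,-0.7,0,0,0,0],[0,0,0,0,0,0,0]],
])

```text
time_s: 17.75
ee_pos: [0.6173, 0.119, 0.1725]
eef_rot: [-2.958, 1.571, 0.319]
force: [-2.3, 0.2, -2.0]
grip_width: 0.0005
```

>>> play_rows([
  [[0,0,-0.7,0,0,0,0],[0,0,0,0,0,0,0]],
])

```text
time_s: 17.95
ee_pos: [0.618, 0.1191, 0.1725]
eef_rot: [3.017, 1.571, 0.01]
force: [-3.3, -0.3, -1.2]
grip_width: 0.0007
```

>>> play_rows([
  [[0,0,-0.5,0,0,0,0],[0,0,0,0,0,0,0]],
])

```text
time_s: 18.15
ee_pos: [0.6185, 0.1191, 0.1724]
eef_rot: [-2.845, 1.571, 0.431]
force: [-4.1, 0.2, -1.9]
grip_width: 0.0005
```

>>> play_rows([
  [[0,0,-0.5,0,0,0,0],[0,0,0,0,0,0,0]],
])

```text
time_s: 18.35
ee_pos: [0.619, 0.1192, 0.1725]
eef_rot: [-2.68, 1.571, 0.597]
force: [-2.1, 0.1, -1.4]
grip_width: 0.0004
```

Run:
```python
from kn import *
go(0.024,-.042,.172)
c=viewer.camera("scene"); i=c["img"][:,:,::-1]
cv2.imwrite("pics/scene15.png",cv2.resize(i[185:335,265:415],None,fx=4,fy=4))
```

```text
t 18.35 tcp gate mm [ 26.9 -42.1  65.5] z 0.1725 F [-2.1  0.4 -1.4] tool delta mm [ 0.5 -0.1  2.9] world [0.616 0.119 0.172]
```

View pics/scene15.png

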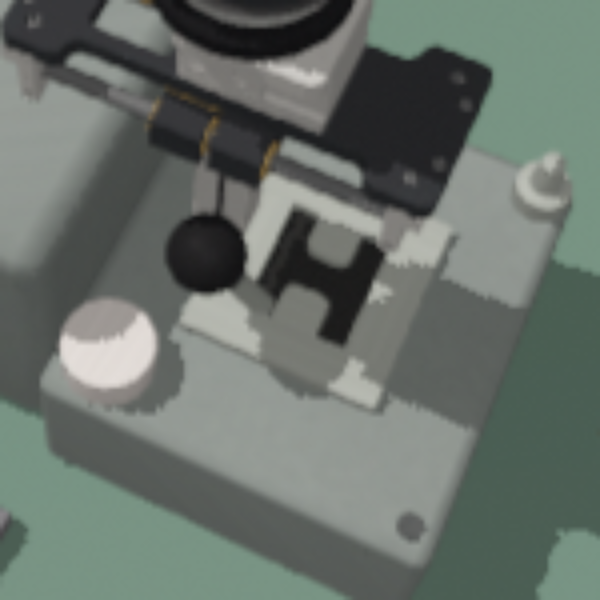

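>>> play_rows([
  [[0,0,-0.6,0,0,0,0],[0,0,0,0,0,0,0]],
])

```text
time_s: 18.6
ee_pos: [0.6195, 0.1193, 0.1724]
eef_rot: [-0.002, 1.571, -3.009]
force: [-4.2, -0.4, -2.0]
grip_width: 0.0005
```

>>> play_rows([
  [[0,0,-0.6,0,0,0,0],[0,0,0,0,0,0,0]],
])

```text
time_s: 18.8
ee_pos: [0.6201, 0.1194, 0.1723]
eef_rot: [-0.024, 1.57, -3.03]
force: [-3.7, 0.1, -3.5]
grip_width: 0.0007
```

Force is rising slightly. I estimate the lever within 1–2 mm of the stop, so I'll withdraw and check with an unobstructed view.

>>> play_rows([
  [[0,0,5,0,0,0,0],[0,0,10,0,0,0,0],[0,0,20,0,0,0,0],[-10,0,20,0,0,0,0],[-20,0,20,0,0,0,0],[-20,0,20,0,0,0,0],[-20,0,10,0,0,0,0],[-10,0,10,0,0,0,0],[0,0,0,0,0,0,0],[0,0,0,0,0,0,0]],
])

```text
time_s: 19.8
ee_pos: [0.5063, 0.1039, 0.2519]
eef_rot: [3.135, 1.571, 0.128]
force: [-0.0, -0.1, -0.3]
grip_width: 0.0005
```

Run:
```python
from kn import *
go(0.024,-.042,.172)
for n in("scene","top"):
  c=viewer.camera(n);i=c["img"][:,:,::-1]
  i=cv2.resize(i[185:335,265:415],None,fx=4,fy=4) if n=="scene" else cv2.resize(i[145:260,190:300],None,fx=5,fy=5,interpolation=2)
  cv2.imwrite(f"pics/{n}16.png",i)
cv2.imwrite("pics/scene16f.png",viewer.camera("scene")["img"][:,:,::-1])
```

```text
t 19.8 tcp gate mm [-86.9 -42.2 144.9] z 0.2519 F [-0.  -0.1 -0.3] tool delta mm [ 7.990e+01 -1.000e-01 -1.109e+02] world [0.616 0.119 0.172]
```

View pics/scene16.png

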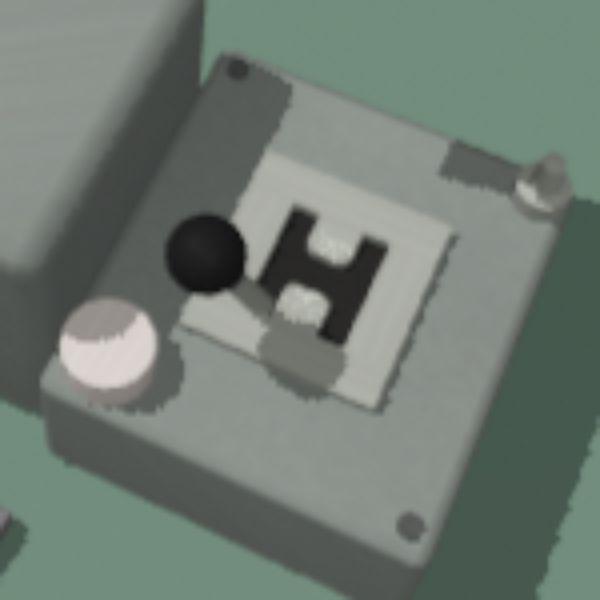

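View pics/top16.png

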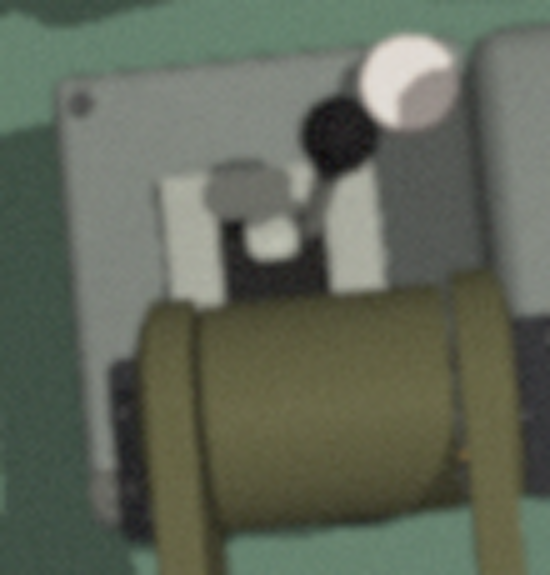

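View pics/scene16f.png

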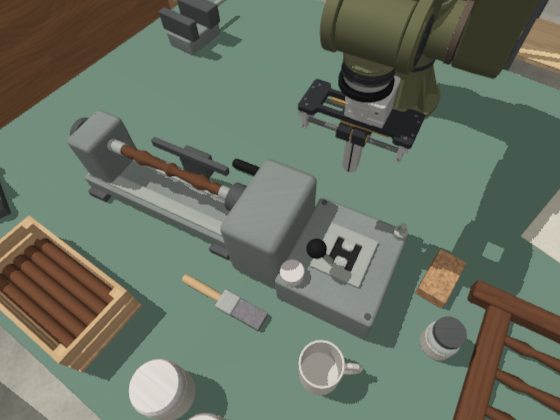

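Run:
```python
from kn import *
t=viewer.camera("top"); s=viewer.camera("scene")
T=lambda x,y:(190+(x+.5)/5-.5,145+(y+.5)/5-.5); S=lambda x,y:(265+(x+.5)/4-.5,185+(y+.5)/4-.5)
p=tri(t,T(340,135),s,S(206,253)); print(p,Rg.T@(p-G)*1000)
for q in (plane(t,T(340,135),.187),plane(s,S(206,253),.187)):
  d=Rg.T@(q-G); print(d*1000,"shift",np.arctan2(d[0],.1625*1),"across",np.arctan2(-d[1],.1625))
o=ctrl.get_obs(); print(o["force"],np.abs(o["joint_vel"]).max())
```

```text
[0.64430721 0.12429815 0.19140937] [ 52.66598729 -40.42284942  84.40936853]
[ 53.58926394 -40.92380626  80.        ] shift 0.31854922999633667 across 0.24670855550980103
[ 50.37552867 -40.50661085  80.        ] shift 0.3006086381481656 across 0.24429285285731658
[ 0.01408752  0.35797879 -0.44071464] 0.003578323828998266
```

The measured shift is about 0.30 and across about 0.24. The bystanders are at the same pixels as before and the hand is clear.

```bash
python3 -c "
from station import hand_in; print(hand_in())"
```

```text
the job is handed in; nothing more can be done
None
```

The lever is in third and the hand is clear of it. I handed the job in at about 20 s of the 67 s allowed, and `hand_in()` gives no verdict.

I used closed fingertips only. I pushed the knob from second to neutral, across from its left side into the right leg, then forward from behind into third. I never gripped it. The force read after each move stayed around 3–6 N.

**Lever position:** with the hand withdrawn, the two camera views put the knob 50–54 mm forward and about 41 mm right of the gate centre. That is a forward lean of about 0.30–0.32 rad and a sideways lean of about 0.24 rad. The views disagree by about 3 mm, roughly what the calibration error allows.

**Stops:** I did not feel a hard stop at either end. There was no clear jump in force, only a slight rise at the end of the forward push. The judgement that the lever is fully home rests on the camera measurement.

**Fourth slot:** in the right leg the lever never came further back than about 3 mm at the knob, well short of the 20 mm limit.

**Bystanders:** in the scene pictures the wax tin and drive centre show no shift, and the jar, block, brush, screwdriver and mug look unmoved too. I judged this by eye and did not re-measure them.

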